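# Flip the station flag to green

### The arm

A 7-joint arm with a two-finger parallel gripper is mounted at the origin on the work surface. World frame = base frame: x ahead of the robot, y to its left, z up, the work surface at z = 0. Lengths are in m, angles in degrees, forces in N, time in s.
With the tool pointing down it reaches from about 0.375 to 0.925 m from the base axis. Payload 3.1 kg.
Tool frame: the origin (TCP) lies midway between the tips of the shut fingers; the grasp point (between the pads) lies 19 mm behind it; z points along the fingers, y is the direction in which the jaws open and shut (so a half turn about z gives the same grasp; the last joint's range is limited). The gripper opens to 85 mm and grips with 20 to 120 N. Pads are 22 mm wide; open, the fingers measure 114 mm over their backs; the gripper's body (76 mm by 85 mm) begins 54 mm behind the grasp point. The pads swing forward as they close: fully open they stand 13 mm farther back than shut.
Start: joints at [-82.838, 21.939, 2.515, 91.553, -1.026, 66.532, -2.859], TCP at [0.144, 0.634, 0.231] pointing down, gripper open.
Joint ranges: [-149.38, 149.38], [-23.57, 123.04], [-84.95, 90], [0, 143.3], [-89.99, 269.99], [3.08, 112.72], [-163.45, 163.45]. Speed limits (degrees/s): [159.86, 159.86, 180, 180, 180, 180, 180].

### API

Orientations are given as [roll, pitch, yaw] about the fixed x, y, z axes, in that order (R = Rz(yaw) Ry(pitch) Rx(roll)).
In Python, from cell import telemetry, imaging, finish_job gives the robot as it stands.
- The arm moves only by the tool step_arm, never from a script. Its argument "motion" is a list of rows, each an object with "turn": the turn, a rotation vector about the world's x, y, z each as a share of pi rad, from -1 to 1, a list of three; "translation": the shift along the world's x, y, z each as a share of 0.04 m, from -1 to 1, a list of three; "claw": the closure, from -1 (fully open) to 1 (shut). In form: [{"turn": [ax, ay, az], "translation": [dx, dy, dz], "claw": claw}, ...]. A call has exactly 5 rows; each row shifts and turns the pose as measured when the row begins; what a row does not reach is not made up. A row lasts 1/12 s, in which the tool goes at most 41.7 mm and 7.16 degrees, less where a joint would pass 70% of its speed; a pose out of reach is approached as far as the arm can. A call with a number of a shift or a turn outside -1 to 1 is refused whole. A call with a gripper value outside its range is refused whole. The fingers move at their own pace and stop on an object; "force" is the grip in N (left out, the last holds). Time passes only in rows, so rows that do not move let the fingers close, or fill a call up. It gives the time, the measured TCP pose, the force and the opening at its end, in the units of the state.
- telemetry.read_state(): the state, without advancing time (a new reading comes with each control period).
- imaging.grab_frame(name): name is "scene" or "side" or "wrist"; returns the picture (420x560x3 uint8, blue, green, red); there is no depth.
- imaging.calibration(name): a dict with "K" (3x3 intrinsics, pixels), "eye" and "orientation" of the camera in the world. Camera axes: x right, y down, z forward; pixel columns grow to the right and rows downward; lengths in m; the calibration is good to about 2 mm. A picture is of the moment at which its call begins: read the wrist's pose just before it. calibration takes no time and is no camera call; for the wrist camera it gives the pose at the moment of the call.
- finish_job(): hands the job in, once; it reports no verdict.
The state is a dict: "time_s": time; "joint_positions": joint angles; "qvel": joint speeds; "tau": joint torques, N m; "ee_pos": TCP position; "tcp_rot": TCP orientation; "wrist_force": force on the tool from outside, world axes, zero at the start; "torque": the same for the moment, N m; "gripper_width": finger opening in m.
Only numpy, scipy, OpenCV 4.12 (cv2) and the standard library are available. Lean on these libraries where they do the work, as an engineer would, in place of code of your own. Each camera call takes 0.05 s, during which the arm holds its last target.

### The job

Turn the status flag on the blue stand from red to green: push it up and all the way over its hinge until it lies flat on the other side with its green face up. Do not lift the stand or shove it out of place, and leave the yellow stand with its flag, the two loose wooden game blocks and the red stop button alone.

Things in the scene. Friction and masses are not known exactly. Their poses are not given: they have to be found in the camera images.
- blue_stand: loose, heavy sign stand (about 1.6 kg), blue base plate 130 x 180 x 15 mm (x, y, z). Origin: centre of its underside, z up. The hinge line runs along its x axis, 60 mm above the origin, between two aluminium cheeks at x = +-56 mm (26 mm wide, tops at 72 mm, 104 mm free between them). Two 10 mm rest posts stand at x = 0, y = +-60 mm, tops at 57 mm. Carries a flag plate, red on one face, green on the other
- blue_flag (a joint): flag hinge, rad. 0: flat towards the stand's +y side, red up; 1.57: upright; 3.14: flat towards -y, green up. Stops at 0 and 3.14. Starts at 0 to 0.25. The hinge is stiff (0.07 N m of friction, more than the flag's weight), so the flag stays where it is left. 3 to 5 N on the black tail or 1 to 2 N at the flag's free edge moves it
- blue_flag_edge (a point): middle of the free edge of the blue stand's flag, a rigid plate 90 mm wide (along the hinge), 6 mm thick, reaching from 8 to 95 mm from the hinge line; this point is 95 mm from it. Axes turn with the flag: y from hinge to edge, z out of the red face
- blue_flag_tail (a point): middle of the outer end of the black ribbed tail, 50 mm wide, 6 mm thick, reaching 36 mm from the hinge line on the side opposite the flag and rigid with it: pressing the tail down raises the flag. Same axes as the edge point
- yellow_stand: stand like the blue one, same sizes and axes, with a yellow base and its own red and green flag; to be left alone
- yellow_flag_edge (a point): middle of the free edge of the yellow stand's flag, which also starts red face up, near level (0 to 0.25 rad); to be left alone
- stop (a joint): travel of the red stop button, m: 0 up, 0.006 pressed; not to be pressed
- stop_top (a point): top centre of the red stop button, 32 mm across, on a fixed grey box 64 x 64 x 40 mm between the two stands
- disc_block: loose wooden game block, a 40 mm cube, 45 g, black disc on top; origin: centre of its underside. To be left alone
- bar_block: loose wooden game block, a 40 mm cube, 45 g, black bar on top; origin: centre of its underside. To be left alone. Beyond it, centred about 0.83 m ahead of the robot, lies a fixed game board 150 mm square, with blocks up to 52 mm high
Mind the look-alikes: they are no part of the job. Of the things that look like the part that bears stop, take the one that is farthest to the robot's left at the start.

How it is judged (in metres and radians):
At the end, for the whole second after the job is handed in: blue stand's flag flat on the far side, green up (hinge above 3.0 rad), at rest; blue stand upright, at rest, within 40 mm of its start; yellow stand and both blocks within 20 mm and the yellow flag's edge within 25 mm of their starts; stop button not pressed (under 3 mm) (value of joint blue_flag above 3 rad and velocity of joint blue_flag between -0.05 and 0.05 rad/s and distance of blue_stand from where it was at the start of the episode below 0.04 m and angle between blue_stand's own z axis and vertical below 0.04 rad and linear speed of blue_stand below 0.02 m/s and distance of yellow_flag_edge from where it was at the start of the episode below 0.025 m and distance of each of yellow_stand, disc_block, bar_block from where it was at the start of the episode below 0.02 m and value of joint stop below 0.003 m); the robot touches nothing.
It fails at once if the blue stand is lifted or tipped (12 mm off the table or 0.2 rad) (height (world z) of blue_stand above 0.012 m or angle between blue_stand's own z axis and vertical above 0.2 rad).
It fails at once if the blue stand is shoved more than 40 mm (distance of blue_stand from where it was at the start of the episode above 0.04 m).
It fails at once if the yellow stand is shifted more than 20 mm or its flag's edge more than 25 mm (distance of yellow_stand from where it was at the start of the episode above 0.02 m or distance of yellow_flag_edge from where it was at the start of the episode above 0.025 m).
It fails at once if a wooden block is moved more than 20 mm (distance of any of disc_block, bar_block from where it was at the start of the episode above 0.02 m).
It fails at once if the stop button is pressed (3 mm) (value of joint stop above 0.003 m).
It also fails if it takes over 53 s, if anything falls off the work surface, if the arm or the gripper's body presses on something with over 40 N, if the wrist force passes 120 N, or if a joint passes its speed limit or range.

## Working session

There is one attempt and no reset: what is moved stays moved. The work goes in short steps, Python scripts to look and compute and a tool call to move; the robot and the scene stay as the last step left them, time stands still between calls to the robot, and variables do not carry over. Pictures are saved under pics/ and viewed, and the job is handed in when it is done.

Besides the shell and the picture viewer there is one more tool, called after "Emit:" as a command line: name --argument value ..., lists and objects as JSON in quotes. step_arm: Moves the arm, as the interface text tells. Shift numbers are shares of 0.04 m and turn numbers shares of pi rad, none past 1 either way. Its arguments: {"type":"object","properties":{"motion":{"type":"array"},"force":{"type":"number"}},"required":["motion"]}

```bash
mkdir -p pics; ls
python3 - <<'E'
from cell import telemetry, imaging
import cv2
s=telemetry.read_state();print(s)
for n in("scene","side","wrist"):
    c=imaging.calibration(n);print(n,c)
    cv2.imwrite(f"pics/{n}0.png",imaging.grab_frame(n))
E
```

```text
pics
{'time_s': 0.0, 'joint_positions': array([-82.83858305,  21.99247643,   2.51409831,  91.64901341,
        -1.02456182,  66.53133879,  -2.85902596]), 'qvel': array([-0.12280875,  0.0428964 ,  0.12781632,  0.10689387,  0.0271785 ,
       -0.0686265 ,  0.09987736]), 'tau': array([ 2.61820505e-04, -4.33445370e+01,  1.02410909e+00, -2.49520236e+01,
        1.04423042e-02,  1.10711076e-02,  7.72302883e-06]), 'ee_pos': array([0.14344961, 0.63300976, 0.22988251]), 'tcp_rot': array([-1.79850017e+02,  9.99893200e-03,  1.67237672e+02]), 'wrist_force': array([0.97298672, 0.77030008, 0.78651543]), 'torque': array([-0.01059591, -0.03558894, -0.05530067]), 'gripper_width': 0.0853726867750858}
scene {'K': array([[385.38503031,   0.        , 277.30742227],
       [  0.        , 385.38503031, 210.74297883],
       [  0.        ,   0.        ,   1.        ]]), 'eye': array([0.88327491, 0.32168258, 0.82146134]), 'orientation': array([-1.48086484e+02,  9.28032108e-03,  1.32036023e+02])}
side {'K': array([[448.9602996 ,   0.        , 283.56654638],
       [  0.        , 448.9602996 , 211.84782271],
       [  0.        ,   0.        ,   1.        ]]), 'eye': array([-0.03800219, -0.58128444,  0.89489333]), 'orientation': array([-133.28283711,   -0.94596397,  -42.93289812])}
wrist {'K': array([[330.71739226,   0.        , 276.90564818],
       [  0.        , 330.71739226, 208.12455067],
       [  0.        ,   0.        ,   1.        ]]), 'eye': array([0.0611802 , 0.65239357, 0.37221232]), 'orientation': array([160.92957043,   0.2141156 ,  77.21070931])}
```

View pics/scene0.png

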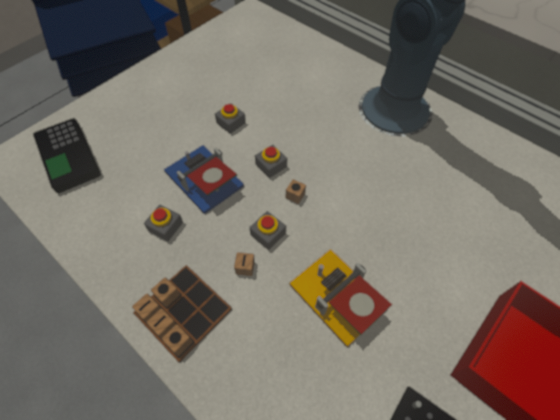

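View pics/side0.png

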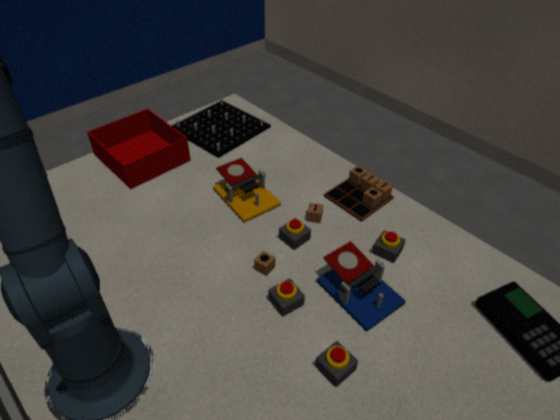

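View pics/wrist0.png

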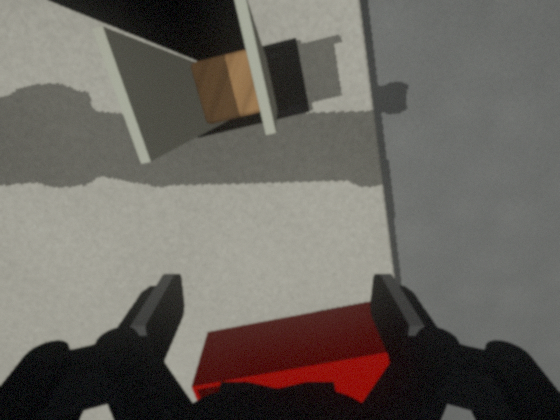

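```bash
cat > h.py <<'E'
import numpy as np, cv2
from scipy.spatial.transform import Rotation as R
from cell import telemetry, imaging
def cam(n):
    c=imaging.calibration(n); return c['K'],np.array(c['eye']),R.from_euler('xyz',c['orientation'],degrees=True).as_matrix()
def p2w(n,uv,z):
    K,e,M=cam(n); d=M@np.linalg.solve(K,[*uv,1.]); return e+d*(z-e[2])/d[2]
def w2p(n,P):
    K,e,M=cam(n); q=K@(M.T@(np.array(P)-e)); return q[:2]/q[2]
E
python3 - <<'E'
from h import *
a=cv2.imread('pics/scene0.png');b=cv2.imread('pics/side0.png')
cv2.imwrite('pics/c1.png',cv2.resize(a[90:250,140:320],None,fx=4.4,fy=3.75*4.4/3.75*0.85,interpolation=2)[:600])
cv2.imwrite('pics/c1.png',cv2.resize(a[90:240,140:320],None,fx=4,fy=4,interpolation=2))
cv2.imwrite('pics/c2.png',cv2.resize(b[225:375,260:440],None,fx=4,fy=4,interpolation=2))
for n,uv in dict(scene=[(160,214),(268,223),(271,153),(229,109)],side=[(295,226),(391,238),(288,288),(337,356)]).items():
    for u in uv: print(n,u,p2w(n,u,.055).round(3))
E
```

```text
scene (160, 214) [ 0.719 -0.195  0.055]
scene (268, 223) [0.568 0.008 0.055]
scene (271, 153) [ 0.409 -0.128  0.055]
scene (229, 109) [ 0.37  -0.324  0.055]
side (295, 226) [0.565 0.002 0.055]
side (391, 238) [ 0.719 -0.195  0.055]
side (288, 288) [ 0.412 -0.133  0.055]
side (337, 356) [ 0.369 -0.325  0.055]
```

View pics/c1.png

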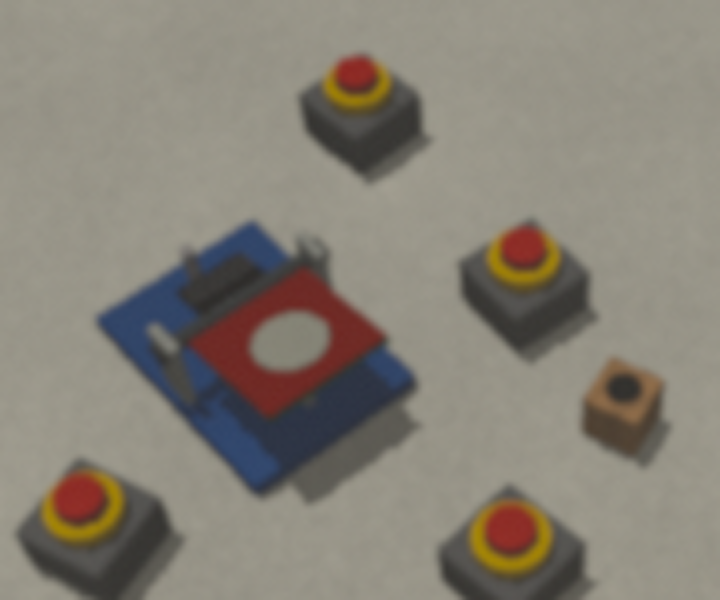

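View pics/c2.png

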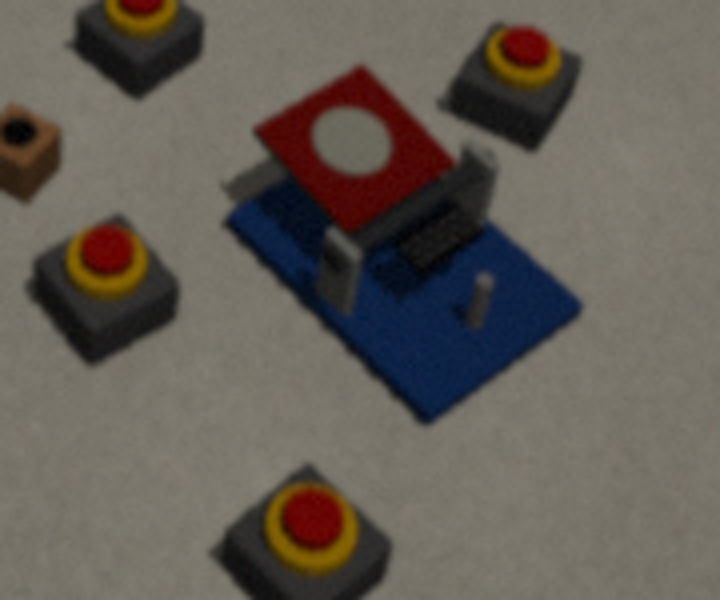

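```bash
cat > fit.py <<'E'
from h import *
from scipy.optimize import least_squares
S=lambda u,v:(140+u/4,90+v/4)
D=lambda u,v:(260+u/4,225+v/4)
obs=[]
# unordered: first rough
for n,f,l in(('scene',S,[(97,320),(255,222),(415,383),(262,495)]),('side',D,[(228,222),(425,423),(582,307)])):
    for p in l: print(n,p,p2w(n,f(*p),.015).round(3))
for n,f,l in(('scene',S,[(185,340),(307,265),(387,340),(270,418)]),('side',D,[(350,235),(455,165),(360,66),(254,130)])):
    for p in l: print(n,p,p2w(n,f(*p),.063).round(3),p2w(n,f(*p),.08).round(3))
E
python3 fit.py
```

```text
scene (97, 320) [ 0.616 -0.321  0.015]
scene (255, 222) [ 0.489 -0.307  0.015]
scene (415, 383) [ 0.512 -0.129  0.015]
scene (262, 495) [ 0.635 -0.14   0.015]
side (228, 222) [ 0.502 -0.143  0.015]
side (425, 423) [ 0.482 -0.315  0.015]
side (582, 307) [ 0.612 -0.328  0.015]
scene (185, 340) [ 0.606 -0.231  0.063] [ 0.612 -0.218  0.08 ]
scene (307, 265) [ 0.514 -0.218  0.063] [ 0.523 -0.206  0.08 ]
scene (387, 340) [ 0.522 -0.138  0.063] [ 0.53  -0.128  0.08 ]
scene (270, 418) [ 0.61  -0.149  0.063] [ 0.616 -0.138  0.08 ]
side (350, 235) [ 0.519 -0.221  0.063] [ 0.507 -0.228  0.08 ]
side (455, 165) [ 0.605 -0.229  0.063] [ 0.592 -0.236  0.08 ]
side (360, 66) [ 0.624 -0.137  0.063] [ 0.611 -0.146  0.08 ]
side (254, 130) [ 0.536 -0.128  0.063] [ 0.524 -0.137  0.08 ]
```

```bash
cat >> fit.py <<'E'
print()
base=[(-.065,-.09),(.065,-.09),(.065,.09),(-.065,.09)]
o=[]
for p,k in zip([(97,320),(255,222),(415,383),(262,495)],[1,0,3,2]): o.append(('scene',S(*p),'b',k))
for p,k in zip([(228,222),(425,423),(582,307)],[3,0,1]): o.append(('side',D(*p),'b',k))
for p,k in zip([(307,265),(387,340),(270,418)],[0,3,2]): o.append(('scene',S(*p),'f',k))
for p,k in zip([(350,235),(455,165),(360,66),(254,130)],[0,1,2,3]): o.append(('side',D(*p),'f',k))
fl=[(-.045,.008),(.045,.008),(.045,.095),(-.045,.095)]
C={n:cam(n) for n in('scene','side')}
def world(q,P):
    c,s=np.cos(q[2]),np.sin(q[2]); return np.array([q[0]+c*P[0]-s*P[1],q[1]+s*P[0]+c*P[1],P[2]])
def flagP(th,x,r,h): return (x,r*np.cos(th)-h*np.sin(th),.06+r*np.sin(th)+h*np.cos(th))
def res(q):
    r=[]
    for n,uv,t,k in o:
        P=(*base[k],.015) if t=='b' else flagP(q[3],fl[k][0],fl[k][1],.003)
        K,e,M=C[n]; z=K@(M.T@(world(q,P)-e)); r+=list(z[:2]/z[2]-uv)
    return np.array(r)
if __name__=='__main__':
    f=least_squares(res,[.56,-.22,-.11,.1],loss='soft_l1'); q=f.x
    print(q.round(4),np.degrees(q[2]),res(q).reshape(-1,2).round(1).tolist())
    np.save('q.npy',q)
    print('hinge',world(q,(0,0,.06)),'edge',world(q,flagP(q[3],0,.095,0)),'tail',world(q,flagP(q[3],0,-.036,0)))
E
python3 fit.py | sed -n '/^$/,$p'
```

```text
[ 0.5601 -0.2308 -0.113   0.1145] -6.476956309114805 [[-1.1, -1.6], [-0.5, -1.7], [0.4, -2.4], [-2.5, -2.1], [-1.6, -2.8], [0.1, -1.4], [0.4, -0.6], [-0.5, 0.2], [0.3, -0.5], [-0.6, 0.3], [-1.5, -0.4], [0.1, -0.4], [-0.1, 0.1], [-1.2, 0.0]]
hinge [ 0.56006455 -0.23076375  0.06      ] edge [ 0.5707107  -0.13698845  0.07085601] tail [ 0.55603023 -0.26629965  0.05588614]
```

Emit:
step_arm --motion '[{"turn": [0, 0, -0.035], "translation": [0.6, -0.75, 0], "claw": 1}, {"turn": [0, 0, -0.035], "translation": [0.6, -0.75, 0], "claw": 1}, {"turn": [0, 0, -0.035], "translation": [0.6, -0.75, 0], "claw": 1}, {"turn": [0, 0, -0.035], "translation": [0.6, -0.75, 0], "claw": 1}, {"turn": [0, 0, -0.035], "translation": [0.6, -0.75, 0], "claw": 1}]'

```text
time_s: 0.57
ee_pos: [0.2527, 0.4852, 0.2268]
tcp_rot: [-179.8, -0.4, 135.7]
wrist_force: [0.6, -0.4, 0.5]
gripper_width: 0.0254
```

Emit:
step_arm --motion '[{"turn": [0, 0, -0.025], "translation": [0.6, -0.75, 0.05], "claw": 1}, {"turn": [0, 0, -0.025], "translation": [0.6, -0.75, 0.05], "claw": 1}, {"turn": [0, 0, -0.025], "translation": [0.6, -0.75, 0], "claw": 1}, {"turn": [0, 0, -0.025], "translation": [0.6, -0.75, 0], "claw": 1}, {"turn": [0, 0, -0.025], "translation": [0.6, -0.75, 0], "claw": 1}]'

```text
time_s: 0.98
ee_pos: [0.3757, 0.3257, 0.2295]
tcp_rot: [-179.7, -0.4, 112.1]
wrist_force: [0.4, 0.4, 0.4]
gripper_width: 0.0
```

Emit:
step_arm --motion '[{"turn": [0, 0, -0.015], "translation": [0.45, -0.9, 0], "claw": 1}, {"turn": [0, 0, -0.015], "translation": [0.45, -0.9, 0], "claw": 1}, {"turn": [0, 0, -0.015], "translation": [0.45, -0.9, 0], "claw": 1}, {"turn": [0, 0, -0.015], "translation": [0.45, -0.9, 0], "claw": 1}, {"turn": [0, 0, -0.015], "translation": [0.45, -0.9, 0], "claw": 1}]'

```text
time_s: 1.4
ee_pos: [0.4678, 0.1389, 0.2295]
tcp_rot: [-179.8, -0.5, 97.9]
wrist_force: [1.9, 0.1, -1.0]
gripper_width: -0.0002
```

Emit:
step_arm --motion '[{"turn": [0, 0, 0], "translation": [0.15, -0.9, 0], "claw": 1}, {"turn": [0, 0, 0], "translation": [0.15, -0.9, 0], "claw": 1}, {"turn": [0, 0, 0], "translation": [0.15, -0.9, 0], "claw": 1}, {"turn": [0, 0, 0], "translation": [0.15, -0.9, 0], "claw": 1}, {"turn": [0, 0, 0], "translation": [0.15, -0.9, 0], "claw": 1}]'

```text
time_s: 1.82
ee_pos: [0.4995, -0.0512, 0.2299]
tcp_rot: [-180.0, -0.6, 97.7]
wrist_force: [1.6, 0.1, 0.4]
gripper_width: -0.0
```

Emit:
step_arm --motion '[{"turn": [0, 0, -0.016], "translation": [0.28, -0.95, 0], "claw": 1}, {"turn": [0, 0, -0.016], "translation": [0.28, -0.95, 0], "claw": 1}, {"turn": [0, 0, -0.016], "translation": [0.28, -0.95, 0], "claw": 1}, {"turn": [0, 0, -0.016], "translation": [0.28, -0.95, 0], "claw": 1}, {"turn": [0, 0, -0.016], "translation": [0.28, -0.95, 0], "claw": 1}]'

```text
time_s: 2.23
ee_pos: [0.5545, -0.2483, 0.2293]
tcp_rot: [-180.0, -0.9, 82.9]
wrist_force: [-0.3, -0.5, 0.5]
gripper_width: -0.0002
```

Emit:
step_arm --motion '[{"turn": [0, 0, 0], "translation": [0.04, -0.35, -0.6], "claw": 1}, {"turn": [0, 0, 0], "translation": [0, 0, -0.7], "claw": 1}, {"turn": [0, 0, 0], "translation": [0, 0, -0.7], "claw": 1}, {"turn": [0, 0, 0], "translation": [0, 0, -0.6], "claw": 1}, {"turn": [0, 0, 0], "translation": [0, 0, 0], "claw": 1}]'

```text
time_s: 2.65
ee_pos: [0.5555, -0.2805, 0.1237]
tcp_rot: [179.6, -0.1, 81.8]
wrist_force: [-0.6, 1.9, -0.6]
gripper_width: -0.0001
```

Run:
```python
from h import *
print(telemetry.read_state()['ee_pos'],telemetry.read_state()['tcp_rot'])
a=imaging.grab_frame('scene');b=imaging.grab_frame('side')
print(telemetry.read_state()['ee_pos'],w2p('scene',telemetry.read_state()['ee_pos']),w2p('side',telemetry.read_state()['ee_pos']))
cv2.imwrite('pics/d.png',np.hstack([cv2.resize(a[90:240,140:275],None,fx=2.9,fy=2.9,interpolation=2),cv2.resize(b[225:375,290:425],None,fx=2.9,fy=2.9,interpolation=2)]))
```

```text
[ 0.55554999 -0.28045189  0.12368998] [ 1.79604778e+02 -1.02376730e-01  8.17520105e+01]
[ 0.55826632 -0.28184575  0.12813577] [181.76229541 135.55482403] [383.95196828 272.16937729]
```

View pics/d.png

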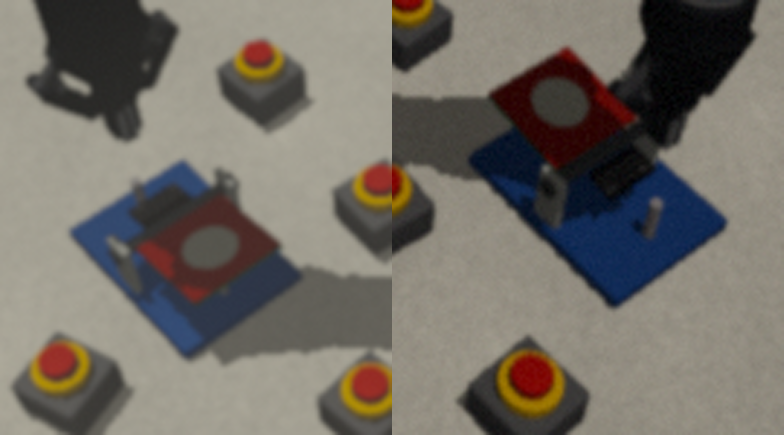

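Emit:
step_arm --motion '[{"turn": [0, 0, 0], "translation": [0, 0.3, 0], "claw": 1}, {"turn": [0, 0, 0], "translation": [0, 0.15, -0.3], "claw": 1}, {"turn": [0, 0, 0], "translation": [0, 0, -0.4], "claw": 1}, {"turn": [0, 0, 0], "translation": [0, 0, -0.4], "claw": 1}, {"turn": [0, 0, 0], "translation": [0, 0, -0.2], "claw": 1}]'

```text
time_s: 3.17
ee_pos: [0.5674, -0.2606, 0.0844]
tcp_rot: [178.0, -0.0, 82.1]
wrist_force: [-0.5, 0.8, -0.1]
gripper_width: -0.0003
```

Emit:
step_arm --motion '[{"turn": [0, 0, 0], "translation": [-0.2, -0.04, -0.3], "claw": 1}, {"turn": [0, 0, 0], "translation": [0, 0, -0.25], "claw": 1}, {"turn": [0, 0, 0], "translation": [0, 0, -0.2], "claw": 1}, {"turn": [0, 0, 0], "translation": [0, 0, -0.1], "claw": 1}, {"turn": [0, 0, 0], "translation": [0, 0, 0], "claw": 1}]'

```text
time_s: 3.58
ee_pos: [0.5642, -0.2584, 0.0517]
tcp_rot: [177.6, -0.1, 82.5]
wrist_force: [0.8, -0.2, 0.4]
gripper_width: 0.0
```

```bash
cat > look.py <<'E'
from h import *
import sys
a=imaging.grab_frame('scene');b=imaging.grab_frame('side');s=telemetry.read_state()
print(s['time_s'],s['ee_pos'],s['tcp_rot'],s['wrist_force'])
cv2.imwrite(f'pics/{sys.argv[1]}.png',np.hstack([cv2.resize(a[90:240,140:275],None,fx=2.9,fy=2.9,interpolation=2),cv2.resize(b[225:375,290:425],None,fx=2.9,fy=2.9,interpolation=2)]))
E
python3 look.py e
```

```text
3.6833 [ 0.56456949 -0.25845383  0.0520825 ] [ 1.77587496e+02 -1.05451130e-01  8.24801207e+01] [0.52953738 0.66025524 0.20649516]
```

View pics/e.png

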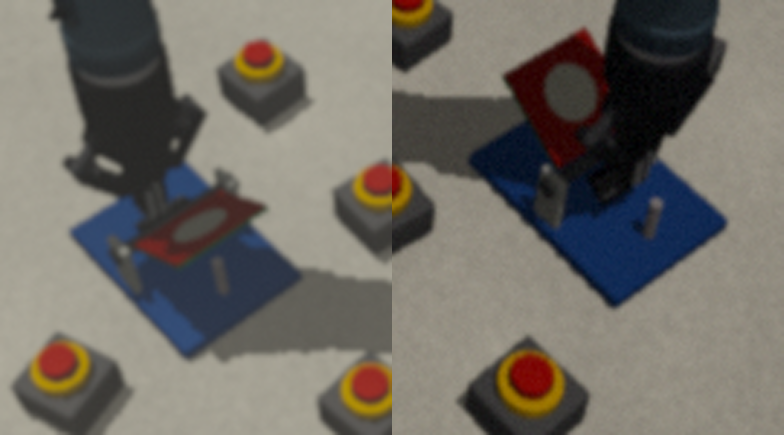

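Emit:
step_arm --motion '[{"turn": [0, 0, 0], "translation": [-0.1, -0.05, -0.15], "claw": 1}, {"turn": [0, 0, 0], "translation": [0, 0, -0.15], "claw": 1}, {"turn": [0, 0, 0], "translation": [0, 0, -0.1], "claw": 1}, {"turn": [0, 0, 0], "translation": [0, 0, -0.1], "claw": 1}, {"turn": [0, 0, 0], "translation": [0, 0, 0], "claw": 1}]'

```text
time_s: 4.1
ee_pos: [0.5638, -0.2644, 0.034]
tcp_rot: [177.1, 0.1, 82.4]
wrist_force: [-0.2, -0.7, 0.4]
gripper_width: -0.0001
```

```bash
python3 look.py f
```

```text
4.2 [ 0.56362598 -0.26426266  0.03408028] [1.77083945e+02 1.43288636e-01 8.24026399e+01] [ 0.20390275 -1.11174871  0.53322925]
```

View pics/f.png

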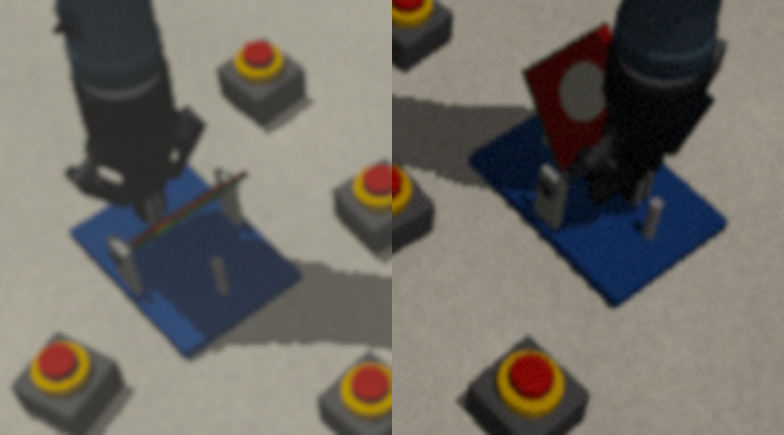

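Emit:
step_arm --motion '[{"turn": [0, 0, 0], "translation": [0, 0, 0.8], "claw": 1}, {"turn": [0, 0, 0], "translation": [0, 0, 1], "claw": 1}, {"turn": [0, 0, 0], "translation": [0, 0, 1], "claw": 1}, {"turn": [0, 0, 0], "translation": [0, 0, 0.8], "claw": 1}, {"turn": [0.015, 0, 0], "translation": [0, 0.4, 0.4], "claw": 1}]'

```text
time_s: 4.62
ee_pos: [0.5539, -0.2419, 0.1888]
tcp_rot: [178.9, -2.9, 82.4]
wrist_force: [1.5, -0.6, 0.2]
gripper_width: 0.0
```

Emit:
step_arm --motion '[{"turn": [0, 0, 0], "translation": [0.05, 0.8, 0], "claw": 1}, {"turn": [0, 0, 0], "translation": [0.05, 0.9, 0], "claw": 1}, {"turn": [0, 0, 0], "translation": [0.05, 0.9, 0], "claw": 1}, {"turn": [0, 0, 0], "translation": [0.05, 0.6, 0], "claw": 1}, {"turn": [0, 0, 0], "translation": [0, 0.1, 0], "claw": 1}]'

```text
time_s: 5.03
ee_pos: [0.562, -0.1078, 0.195]
tcp_rot: [178.4, -3.0, 82.0]
wrist_force: [-0.1, -0.1, -0.1]
gripper_width: 0.0
```

Emit:
step_arm --motion '[{"turn": [0, 0, 0], "translation": [0, 0, -0.8], "claw": 1}, {"turn": [0, 0, 0], "translation": [0, 0, -0.8], "claw": 1}, {"turn": [0, 0, 0], "translation": [0, 0, -0.6], "claw": 1}, {"turn": [0, 0, 0], "translation": [0, 0, -0.2], "claw": 1}, {"turn": [0, 0, 0], "translation": [0, 0, 0], "claw": 1}]'

```text
time_s: 5.45
ee_pos: [0.5624, -0.1023, 0.0961]
tcp_rot: [178.4, -3.3, 82.6]
wrist_force: [-0.3, -0.1, 0.7]
gripper_width: 0.0004
```

```bash
python3 look.py g
```

```text
5.55 [ 0.56379244 -0.10283087  0.09806396] [178.20931172  -3.27978393  82.60989875] [0.14947543 0.14110663 0.2874457 ]
```

View pics/g.png

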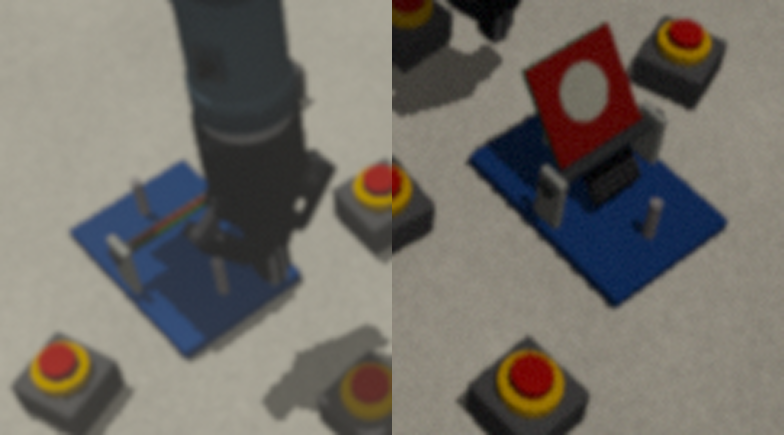

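Emit:
step_arm --motion '[{"turn": [0, 0, 0], "translation": [0, -0.5, 0], "claw": 1}, {"turn": [0, 0, 0], "translation": [0, -0.5, 0], "claw": 1}, {"turn": [0, 0, 0], "translation": [0, -0.4, 0], "claw": 1}, {"turn": [0, 0, 0], "translation": [0, -0.4, 0], "claw": 1}, {"turn": [0, 0, 0], "translation": [0, -0.4, 0], "claw": 1}]'

```text
time_s: 5.97
ee_pos: [0.5723, -0.1827, 0.1102]
tcp_rot: [177.7, -4.4, 83.3]
wrist_force: [-8.3, 15.6, 31.8]
gripper_width: -0.0
```

Emit:
step_arm --motion '[{"turn": [0, 0, 0], "translation": [0, -0.4, 0], "claw": 1}, {"turn": [0, 0, 0], "translation": [0, -0.4, 0], "claw": 1}, {"turn": [0, 0, 0], "translation": [0, -0.3, 0], "claw": 1}, {"turn": [0, 0, 0], "translation": [0, 0, 0], "claw": 1}, {"turn": [0, 0, 0], "translation": [0, 0, 0], "claw": 1}]'

```text
time_s: 6.38
ee_pos: [0.5801, -0.2318, 0.1253]
tcp_rot: [176.5, -4.8, 83.2]
wrist_force: [-0.0, 2.2, -0.8]
gripper_width: 0.0002
```

```bash
python3 look.py i
```

```text
6.4833 [ 0.57976402 -0.23137247  0.1247049 ] [176.58268602  -4.7386947   83.28788385] [ 0.46463155  0.45062128 -0.0941118 ]
```

View pics/i.png

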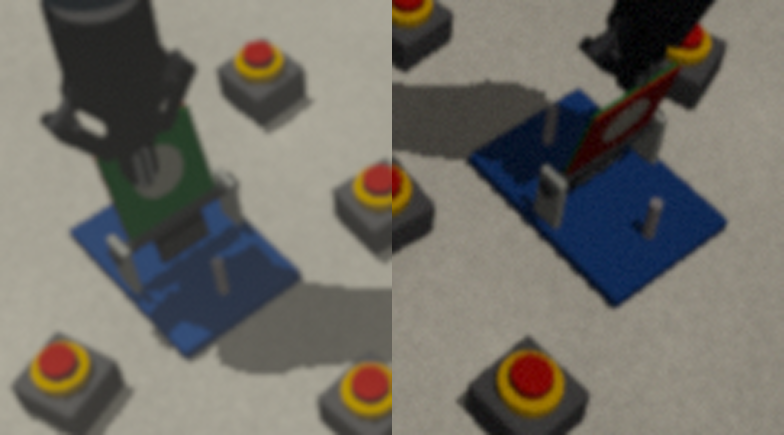

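Emit:
step_arm --motion '[{"turn": [0, 0, 0], "translation": [-0.1, -0.3, -0.05], "claw": 1}, {"turn": [0, 0, 0], "translation": [-0.1, -0.3, -0.05], "claw": 1}, {"turn": [0, 0, 0], "translation": [-0.1, -0.3, -0.1], "claw": 1}, {"turn": [0, 0, 0], "translation": [-0.1, -0.3, -0.1], "claw": 1}, {"turn": [0, 0, 0], "translation": [0, 0, 0], "claw": 1}]'

```text
time_s: 6.9
ee_pos: [0.5634, -0.2778, 0.1106]
tcp_rot: [176.6, -4.9, 83.7]
wrist_force: [-0.3, -0.0, -0.6]
gripper_width: -0.0001
```

Emit:
step_arm --motion '[{"turn": [0, 0, 0], "translation": [0, -0.2, -0.2], "claw": 1}, {"turn": [0, 0, 0], "translation": [0, -0.15, -0.25], "claw": 1}, {"turn": [0, 0, 0], "translation": [0, -0.1, -0.25], "claw": 1}, {"turn": [0, 0, 0], "translation": [0, 0, -0.2], "claw": 1}, {"turn": [0, 0, 0], "translation": [0, 0, 0], "claw": 1}]'

```text
time_s: 7.32
ee_pos: [0.5618, -0.2983, 0.0698]
tcp_rot: [176.8, -4.9, 83.7]
wrist_force: [-0.5, 0.3, 1.6]
gripper_width: -0.0002
```

```bash
python3 look.py j
```

```text
7.4167 [ 0.56245121 -0.29842887  0.07120804] [176.70328144  -4.87802507  83.68334291] [-0.27627538 -0.21360601  0.67066087]
```

View pics/j.png

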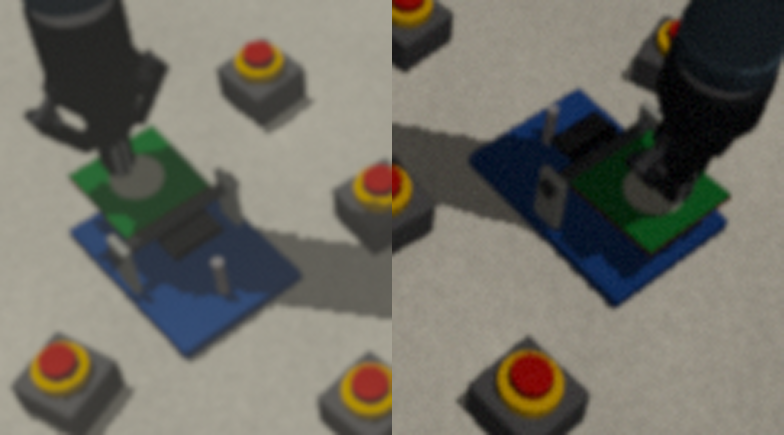

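Nearly flat. I press gently until contact force builds.

Emit:
step_arm --motion '[{"turn": [0, 0, 0], "translation": [0, 0, -0.15], "claw": 1}, {"turn": [0, 0, 0], "translation": [0, 0, -0.1], "claw": 1}, {"turn": [0, 0, 0], "translation": [0, 0, -0.05], "claw": 1}, {"turn": [0, 0, 0], "translation": [0, 0, -0.05], "claw": 1}, {"turn": [0, 0, 0], "translation": [0, 0, -0.05], "claw": 1}]'

```text
time_s: 7.83
ee_pos: [0.5636, -0.2989, 0.0636]
tcp_rot: [176.6, -5.2, 83.9]
wrist_force: [-3.8, 1.6, 8.6]
gripper_width: 0.0001
```

Emit:
step_arm --motion '[{"turn": [0, 0, 0], "translation": [0, 0, -0.06], "claw": 1}, {"turn": [0, 0, 0], "translation": [0, 0, -0.06], "claw": 1}, {"turn": [0, 0, 0], "translation": [0, 0, -0.06], "claw": 1}, {"turn": [0, 0, 0], "translation": [0, 0, 0], "claw": 1}, {"turn": [0, 0, 0], "translation": [0, 0, 0], "claw": 1}]'

```text
time_s: 8.25
ee_pos: [0.5643, -0.299, 0.0654]
tcp_rot: [176.4, -5.6, 84.0]
wrist_force: [-1.0, -0.0, -0.8]
gripper_width: 0.0002
```

Emit:
step_arm --motion '[{"turn": [0, 0, 0], "translation": [0, 0, 0.4], "claw": 1}, {"turn": [0, 0, 0], "translation": [0, 0, 1], "claw": 1}, {"turn": [0, 0, 0], "translation": [0, 0, 1], "claw": 1}, {"turn": [0, 0, 0], "translation": [0, 0, 1], "claw": 1}, {"turn": [0, 0, 0], "translation": [0, 0, 1], "claw": 1}]'

```text
time_s: 8.67
ee_pos: [0.5561, -0.2914, 0.2373]
tcp_rot: [177.8, -6.0, 83.9]
wrist_force: [1.7, -0.1, 0.1]
gripper_width: 0.0004
```

Emit:
step_arm --motion '[{"turn": [0, 0, 0], "translation": [-0.8, -0.5, 0.2], "claw": 1}, {"turn": [0, 0, 0], "translation": [-0.8, -0.5, 0], "claw": 1}, {"turn": [0, 0, 0], "translation": [-0.8, -0.5, 0], "claw": 1}, {"turn": [0, 0, 0], "translation": [0, 0, 0], "claw": 1}, {"turn": [0, 0, 0], "translation": [0, 0, 0], "claw": 1}]'

```text
time_s: 9.08
ee_pos: [0.4662, -0.3556, 0.2648]
tcp_rot: [176.0, -5.4, 84.6]
wrist_force: [1.1, 1.9, 0.3]
gripper_width: -0.0001
```

```bash
python3 look.py k
python3 - <<'E'
from h import *
cv2.imwrite('pics/scene9.png',imaging.grab_frame('scene'));cv2.imwrite('pics/side9.png',imaging.grab_frame('side'))
E
```

```text
9.1833 [ 0.46565369 -0.35623423  0.26431908] [176.1218277   -5.34720607  84.53413191] [-0.44525858 -0.21827611  0.26986538]
```

View pics/k.png

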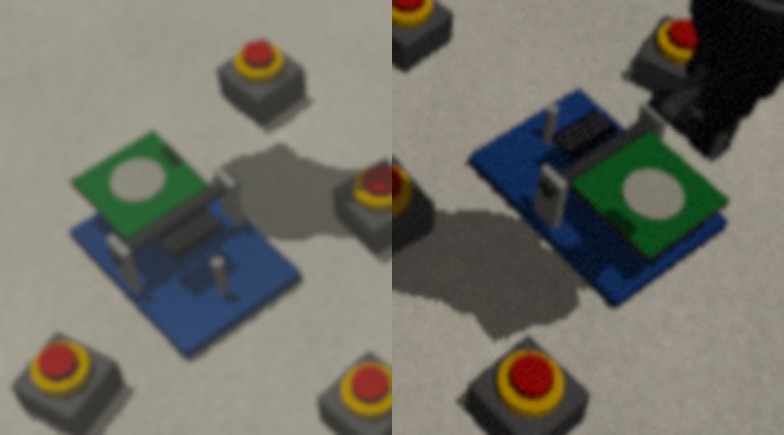

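View pics/side9.png

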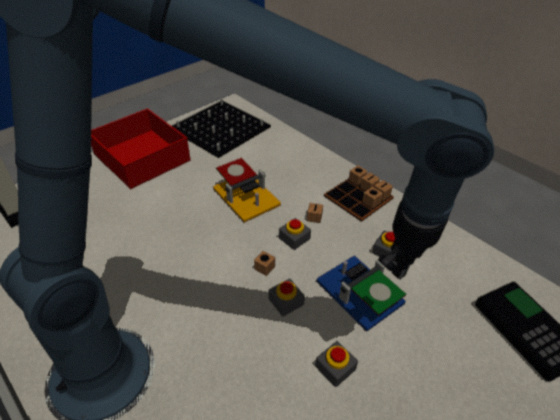

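View pics/scene9.png

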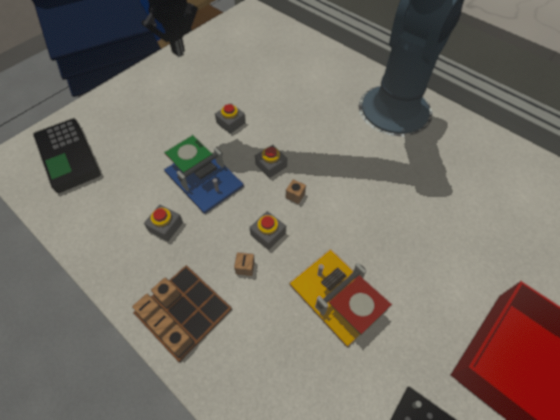

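```bash
python3 - <<'E'
from h import *
a=cv2.imread('pics/scene9.png');b=cv2.imread('pics/side9.png')
cv2.imwrite('pics/l.png',np.hstack([cv2.resize(a[130:190,160:220],None,fx=6.6,fy=6.6,interpolation=2),cv2.resize(b[265:325,348:408],None,fx=6.6,fy=6.6,interpolation=2)]))
E
python3 - <<'E' | tail -3
import sys;sys.path.insert(0,'.')
from fit import *
q=np.load('q.npy')
for th in(2.8,2.9,3.0,3.1416):
  print(th)
for n,(ox,oy),sh in(('scene',(160,130),0),('side',(348,265),396)):
  for th in(2.9,3.1416):
    print(n,th,[((w2p(n,world(q,flagP(th,x,r,-.003)))-(ox,oy))*6.6+(sh,0)).round().tolist() for x,r in fl])
E
```

```text
scene 3.1416 [[347.0, 153.0], [153.0, 275.0], [27.0, 142.0], [218.0, 28.0]]
side 2.9 [[412.0, 147.0], [596.0, 29.0], [784.0, 148.0], [595.0, 278.0]]
side 3.1416 [[413.0, 152.0], [597.0, 34.0], [778.0, 194.0], [592.0, 325.0]]
```

View pics/l.png

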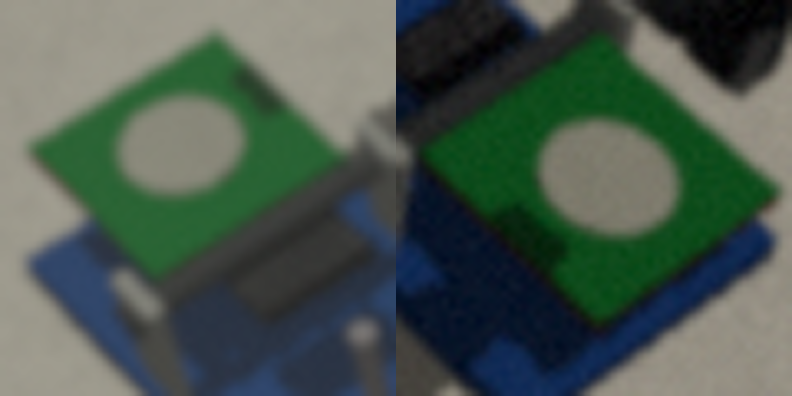

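Run:
```python
from cell import telemetry, finish_job
import cv2,numpy as np
a=cv2.imread('pics/scene0.png').astype(int);b=cv2.imread('pics/scene9.png').astype(int)
d=abs(a-b).max(2)
for n,(x0,y0,x1,y1) in dict(yellow=(285,245,400,350),disc=(285,178,308,205),bar=(232,250,258,278),stop=(248,208,290,250)).items(): print(n,d[y0:y1,x0:x1].max())
print(abs(telemetry.read_state()['qvel']).max())
print(finish_job())
```

```text
yellow 11
disc 6
bar 6
stop 9
1.151169724133117
the job is handed in; nothing more can be done
None
```

The blue flag now lies flat on the far side with its green face up, and I've handed the job in at about 9.3 s of the 53 s allowed. `finish_job` gave no verdict.

**How:** With the fingers shut, I pressed the black tail down, which raised the flag to about 45–50°. I then came in behind it, pushed it over its hinge and pressed it flat onto the stop. After that I raised the arm clear.

**Last checks:**
- **Flag angle:** in both cameras the flag's outer corners are within about 1 px of where they would be at 3.14 rad. A flag at 2.9 rad would be about 7 px off in the side view.
- **Blue stand:** it looked unmoved and level, and the flag corners fit the pose I measured at the start.
- **Things to leave alone:** the yellow stand and its flag, both blocks and the real stop button (the leftmost of four) match the first picture to within image noise.
- **Contact:** the gripper was about 0.2 m above the flag and touching nothing at hand-in.

**Not clean:** while pushing the raised flag, the wrist force briefly reached about 36 N, with the tool forced up about 1–3 cm off its commanded height. I couldn't tell which part of the gripper took that load. It was under the limits (40 N on the gripper's body, 120 N at the wrist) when I read it. I only had readings at the end of each move, so the true peak may have been higher.

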